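Lock the blue air coupler on the packing bench

ROBOT

A 6-joint arm with a two-finger parallel gripper is mounted at the origin on the work surface. World frame = base frame: x ahead of the robot, y to its left, z up, the work surface at z = 0. Lengths are in m, angles in rad, forces in N, time in s.
With the tool pointing down it reaches from about 0.375 to 0.925 m from the base axis. Payload 5.7 kg.
Tool frame: the origin (TCP) lies where the fingers leave the gripper's body, on its centre line; the fingertips stand 80 mm ahead of it and the grasp point (between the pads) lies 61 mm ahead of it; z points along the fingers, y is the line along which they close (so a half turn about z gives the same grasp; the last joint's range is limited). The gripper opens to 88 mm and grips with 3 to 60 N. Pads are 20 mm wide; open, the fingers measure 115 mm over their backs; the gripper's body (75 mm by 178 mm) begins 61 mm behind the grasp point.
Start: joints at [1.042, 0.359, 1.51, -0, 1.272, -0.115], TCP at [0.241, 0.549, 0.303] pointing down, gripper open.
Joint ranges: [-2.97, 2.97], [-1.01, 2.36], [0.21, 2.38], [-0.96, 4.11], [0.2, 2.71], [-2.98, 2.98]. Speed limits (rad/s): [2.39, 2.39, 3.14, 3.14, 3.14, 3.14].

INTERFACE

Orientations are given as a unit quaternion [w, x, y, z].
In Python, from rig import ctrl gives the robot as it stands.
- The arm moves only by the tool send_rows, never from a script. Its argument "steps" is a list that holds one entry, the list of rows, each a list of 5 numbers: the closure, from 0 (fully open) to 1 (shut), then the shift along the tool's x, y, z in cm, then the turn about the tool's z in degrees. In form: [[[gripper, tx, ty, tz, yaw], ...]]. A call has 1 to 10 rows; each row shifts and turns the commanded pose from where the row before left it, along the tool's axes as they then stand; what a row does not reach is not made up. A row lasts 1/8 s, in which the tool goes at most 62.5 mm and 10.7 degrees, less where a joint would pass 70% of its speed; a pose out of reach is approached as far as the arm can. A call is refused whole if a number of a shift passes 6.25 or a number of a turn 10.7, either way. A call with a gripper value outside its range is refused whole. The fingers move at their own pace and stop on an object; "grip_force" is the grip in N (left out, the last holds). Time passes only in rows, so rows that do not move let the fingers close. It gives the time, the measured TCP pose, the force, the opening and the grip force at its end, in the units of the state.
- ctrl.observe(): the state, without advancing time (a new reading comes with each control period).
- ctrl.capture(name): name is "scene" or "side" or "wrist"; returns (picture, depth): 384x512x3 uint8, red, green, blue; 384x512 float32, m along the optical axis (not along the pixel's ray), 0 where there is no reading.
- ctrl.camera_info(name): a dict with "fx", "fy", "cx", "cy" (pixels), "k1" (the pictures are not rectified: a ray, as slopes to the right and down, at radius r is drawn at 1 + k1 r^2 times it, then the intrinsics apply), "T" (4x4, takes a point from camera to world coordinates). Camera axes: x right, y up, looking along -z (the intrinsics and any distortion apply to the point x, -y, -z); pixel columns grow to the right and rows downward; lengths in m; the calibration is good to about 2 mm. A picture is of the moment at which its call begins: read the wrist's pose just before it. camera_info takes no time and is no camera call; for the wrist camera it gives the pose at the moment of the call.
- ctrl.finish_job(): hands the job in; it is judged then, once.
The state is a dict: "clock": time; "joint_pos": joint angles; "joint_velocities": joint speeds; "effort": joint torques, N m; "position": TCP position; "tcp_rot": TCP orientation; "contact_force": force on the tool from outside, world axes, zero at the start; "ft_torque": the same for the moment, N m; "grip_width": finger opening in m; "grasp_force": force on a finger pad.
Only numpy, scipy, OpenCV 4.12 (cv2) and the standard library are available. Lean on these libraries where they do the work, as an engineer would, in place of code of your own. Each camera call takes 0.05 s, during which the arm holds its last target. There are 200 camera calls.

TASK

The plug in the blue air coupler is pushed home but its spring collar is still unlocked: push the blue collar all the way down by its thumb cup, turn it clockwise (seen from above) past the gate to the green-marked side while it is held down, then let it spring fully up again so that it is locked. Leave the red coupler as it is, do not push its collar down, and do not shift or tip the other things on the bench.

Things in the scene. Friction and masses are not known exactly. Their poses are not given: they have to be found in the camera images.
- blue_coupler: Blue quick coupler, an upright air outlet bolted down by a 120 x 100 x 8 mm steel foot. Origin: on its vertical axis at bench height, z up. The blue collar (54 mm across, 46 to 93 mm above the bench when up) slides and turns on this axis; a fixed brass plug, 26 mm across, sticks up through it to 114 mm above the bench. It starts unlocked.
- blue_gate (a point): Top centre of the blue coupler's fixed dark steel gate, 80 mm above the bench, 40 mm from the axis along the coupler's own +x; 15 mm wide, 31 to 56 mm from the axis. It stops the small steel key on the collar unless the collar is down. On the foot beside it a green patch marks the key's locked place (-y side), a yellow one the unlocked (+y side).
- blue_cup (a point): Centre of the floor of the open round thumb cup on the blue collar, 56 mm from the coupler's axis, opposite the key; it moves down and turns with the collar. 82 mm above the bench when up; 46 mm wide inside, 54 outside, rim 12 mm high all round, open on top. In the coupler's frame it lies between -x and -y when unlocked, between -x and +y when locked. Its x axis points outward.
- blue_sleeve (a joint): How far the blue collar is pushed down on its spring: 0 = fully up, 0.016 m = fully down. The spring pushes up with about 4 to 5 N at the top and 10 to 11 N when fully down. From 0.011 m on, the key clears the gate and the collar can be turned past.
- blue_collar (a joint): Turn of the blue collar, growing clockwise seen from above, 0 to 1.25 rad, with light friction (it stays where left). With the collar up, the gate keeps it in 0 to 0.30 (unlocked) or in 0.95 to 1.25 (locked); let go in between, it stays caught down under the gate.
- red_coupler: Red quick coupler, an upright air outlet bolted down by a 120 x 100 x 8 mm steel foot. Origin: on its vertical axis at bench height, z up. The red collar (54 mm across, 46 to 93 mm above the bench when up) slides and turns on this axis; a fixed brass plug, 26 mm across, sticks up through it to 114 mm above the bench. It starts locked and stays so.
- red_gate (a point): Top centre of the red coupler's fixed dark steel gate, 80 mm above the bench, 40 mm from the axis along the coupler's own +x; 15 mm wide, 31 to 56 mm from the axis. It stops the small steel key on the collar unless the collar is down. On the foot beside it a green patch marks the key's locked place (-y side), a yellow one the unlocked (+y side).
- red_cup (a point): Centre of the floor of the open round thumb cup on the red collar, 56 mm from the coupler's axis, opposite the key; it moves down and turns with the collar. 82 mm above the bench when up; 46 mm wide inside, 54 outside, rim 12 mm high all round, open on top. In the coupler's frame it lies between -x and -y when unlocked, between -x and +y when locked. Its x axis points outward.
- red_sleeve (a joint): How far the red collar is pushed down on its spring: 0 = fully up, 0.016 m = fully down. The spring pushes up with about 4 to 5 N at the top and 10 to 11 N when fully down. From 0.011 m on, the key clears the gate and the collar can be turned past.
- red_collar (a joint): Turn of the red collar, growing clockwise seen from above, 0 to 1.25 rad, with light friction (it stays where left). With the collar up, the gate keeps it in 0 to 0.30 (unlocked) or in 0.95 to 1.25 (locked); let go in between, it stays caught down under the gate.
- spray_can: Blue and white spray can standing on the bench, 52 mm across, 155 mm high; origin at the centre of its underside. Bystander.
- carton0: Small white carton with a green band, 45 x 150 x 40 mm (x, y, z), lying on the bench; origin at the centre of its underside. Bystander.
- carton1: A second such carton, the same size. Bystander.
- tape_roll: Roll of brown parcel tape lying flat, 90 mm across, 45 mm high; origin at the centre of its underside. Bystander.
Mind the look-alikes: they are no part of the job. Leave any purple or turquoise look-alike of the blue_coupler alone.

How it is judged:
By the outcome, as a careful person would: the job done as asked, in the order asked, and still so for the second after the job is handed in, with the robot touching nothing.
It also fails if it takes over 32 s, if anything falls off the work surface, if the arm or the gripper's body presses on something with over 40 N, if the wrist force passes 120 N, or if a joint passes its speed limit or range.

## Working session

There is one attempt and no reset: what is moved stays moved. The work goes in short steps, Python scripts to look and compute and a tool call to move; the robot and the scene stay as the last step left them, time stands still between calls to the robot, and variables do not carry over. Pictures are saved under pics/ and viewed, at most 10 in all, crops included, and the job is handed in when it is done.

Besides the shell and the picture viewer there is one more tool, called after "Call:" in YAML: its name, and indented under it one key for each argument. send_rows: Moves the arm, as the interface text tells. Its arguments: {"type":"object","properties":{"steps":{"type":"array","items":{"type":"array","items":{"type":"array","items":{"type":"number"}}}},"grip_force":{"type":"number"}},"required":["steps"]}

```bash
ls; mkdir -p pics; cat > h.py <<'E'
import numpy as np, cv2
from rig import ctrl
def pts(name):
    i=ctrl.camera_info(name); im,d=ctrl.capture(name); return im,d,i
def world(i,d,u,v,z=None):
    """pixels -> world by depth (z None) or by ray onto plane z"""
    u=np.asarray(u,float);v=np.asarray(v,float)
    a=(u-i['cx'])/i['fx'];b=(v-i['cy'])/i['fy'];x,y=a.copy(),b.copy()
    for _ in range(10):
        s=1+i['k1']*(x*x+y*y);x,y=a/s,b/s
    r=np.stack([x,-y,-np.ones_like(x)],-1);T=np.array(i['T'])
    if z is None:
        return (r*d[...,None])@T[:3,:3].T+T[:3,3]
    w=r@T[:3,:3].T; return T[:3,3]+w*((z-T[2,3])/w[...,2])[...,None]
def save(n,im): cv2.imwrite('pics/'+n,cv2.cvtColor(im,cv2.COLOR_RGB2BGR))
E
python3 - <<'E'
from h import *
for n in('scene','side'):
    im,d,i=pts(n); save(n+'0.png',im); np.savez(n+'0.npz',im=im,d=d); print(n,np.round(i['T'],3).tolist(),i['fx'],i['k1'])
print(ctrl.observe())
E
```

```text
pics
scene [[-0.799, -0.41, 0.44, 0.94], [0.601, -0.567, 0.564, 0.508], [0.019, 0.715, 0.699, 0.732], [0.0, 0.0, 0.0, 1.0]] 369.8816831899007 0.039593498277640034
side [[0.964, 0.161, -0.21, 0.308], [-0.264, 0.64, -0.722, -0.723], [0.018, 0.752, 0.659, 0.768], [0.0, 0.0, 0.0, 1.0]] 361.8519395561714 -0.03213562548604589
{'clock': 0.1, 'joint_pos': array([ 1.04190127e+00,  3.59405874e-01,  1.51130372e+00, -1.06749999e-06,
        1.27250565e+00, -1.15112993e-01]), 'joint_velocities': array([-0.00036844, -0.00090472, -0.00362476,  0.00014458,  0.00077057,
        0.00106558]), 'effort': array([ 4.24307927e-05, -5.16366291e+01, -2.71404362e+01,  6.76392275e-02,
        2.78197130e-02, -3.67371695e-05]), 'position': array([0.24101327, 0.54893639, 0.30191748]), 'tcp_rot': array([-2.56266019e-04,  2.05418009e-01,  9.78673992e-01, -7.69760693e-04]), 'contact_force': array([-0.0049982 , -0.31965985,  0.17313999]), 'ft_torque': array([-0.02440505, -0.01766343, -0.01382482]), 'grasp_force': 0.0, 'grip_width': 0.08779524707357728}
```

View pics/scene0.png

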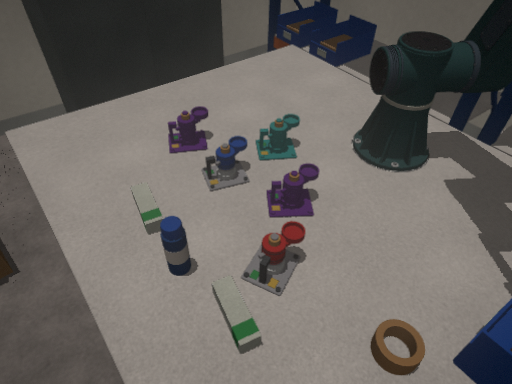

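View pics/side0.png

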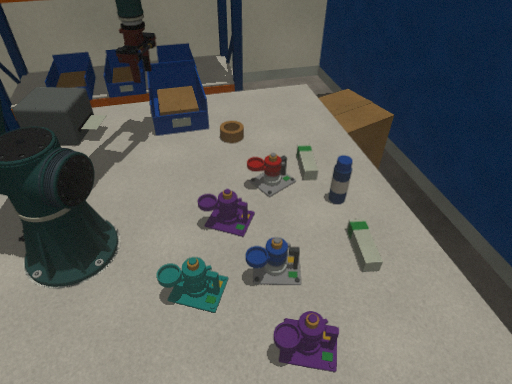

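Scene view candidates: blue coupler at (226,160), with a grey steel foot, cup at (238,144). Not it: purple (187,130) and (291,190), turquoise (278,138), red (273,250), spray can (175,245). In the side view the blue one is at (276,255), with its cup at (257,257) and gate at (294,255). I'll measure it and check one close crop.

```bash
cat > m.py <<'E'
from h import *
crops=[]
for n,(u0,u1,v0,v1) in dict(scene=(195,255,130,195),side=(235,310,225,290)).items():
    z=np.load(n+'0.npz');im,d=z['im'],z['d'];i=ctrl.camera_info(n)
    V,U=np.mgrid[v0:v1,u0:u1];P=world(i,d[v0:v1,u0:u1],U,V)
    c=im[v0:v1,u0:u1];hsv=cv2.cvtColor(c,cv2.COLOR_RGB2HSV);H,S,L=hsv[...,0],hsv[...,1],hsv[...,2]
    blue=(H>105)&(H<130)&(S>120)&(L>50)
    def rep(k,m):
        q=P[m]; 
        if len(q): print(n,k,len(q),np.round(np.median(q,0),4),np.round(np.percentile(q,5,0),3),np.round(np.percentile(q,95,0),3))
    rep('blue top z.088-.1',blue&(abs(P[...,2]-.094)<.006))
    rep('blue floor',blue&(abs(P[...,2]-.082)<.004))
    rep('plug top',(P[...,2]>.106)&(P[...,2]<.12))
    rep('yellow foot',(H>15)&(H<35)&(S>120)&(P[...,2]<.03))
    rep('green foot',(H>45)&(H<85)&(S>100)&(P[...,2]<.03))
    rep('dark z~.08',(S<90)&(abs(P[...,2]-.08)<.005))
    # foot outline via grey at z ~.008
    crops.append(cv2.resize(c,(390,390),interpolation=cv2.INTER_CUBIC))
save('crop0.png',np.hstack(crops))
E
python3 m.py
```

```text
scene blue top z.088-.1 116 [ 0.5071 -0.1875  0.0927] [ 0.44  -0.212  0.09 ] [ 0.529 -0.171  0.095]
scene blue floor 78 [ 0.4483 -0.2169  0.0813] [ 0.433 -0.231  0.079] [ 0.466 -0.202  0.085]
scene plug top 44 [ 0.5108 -0.1906  0.1111] [ 0.501 -0.2    0.106] [ 0.518 -0.183  0.114]
scene yellow foot 24 [ 0.5541 -0.1837  0.0088] [ 0.546 -0.192  0.008] [ 0.563 -0.179  0.011]
scene green foot 3 [ 0.5339 -0.2276  0.0082] [ 0.531 -0.232  0.008] [ 0.536 -0.224  0.009]
scene dark z~.08 91 [ 0.5331 -0.1924  0.0798] [ 0.447 -0.213  0.076] [ 0.56  -0.169  0.084]
side blue top z.088-.1 293 [ 0.4878 -0.2105  0.0924] [ 0.432 -0.236  0.089] [ 0.527 -0.186  0.095]
side blue floor 227 [ 0.4552 -0.2085  0.082 ] [ 0.437 -0.236  0.08 ] [ 0.475 -0.19   0.085]
side plug top 51 [ 0.5073 -0.199   0.1109] [ 0.5   -0.206  0.106] [ 0.516 -0.19   0.113]
side yellow foot 30 [ 0.5537 -0.1851  0.0085] [ 0.547 -0.192  0.008] [ 0.561 -0.178  0.01 ]
side green foot 69 [ 0.5378 -0.2265  0.0082] [ 0.446 -0.237  0.006] [ 0.551 -0.035  0.01 ]
side dark z~.08 76 [ 0.5466 -0.2099  0.0793] [ 0.471 -0.221  0.076] [ 0.56  -0.198  0.082]
```

View pics/crop0.png

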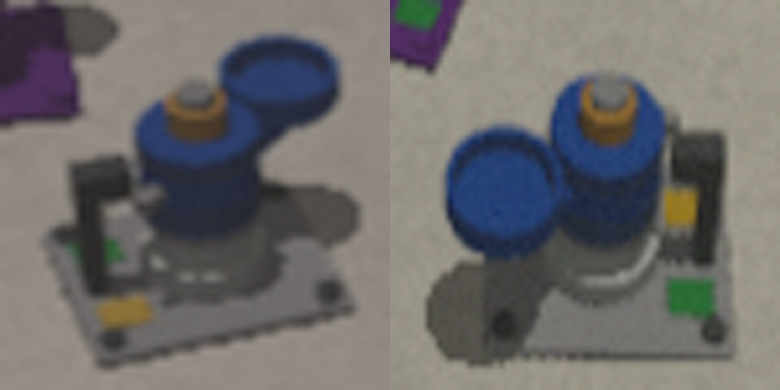

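The crop confirms the choice: blue collar on a steel foot, cup on the side opposite the key, key on the yellow side of the gate, so unlocked. Axis is at about (0.509,-0.195) and the cup at about (0.452,-0.211), 59 mm from the axis against 56 nominal. The heights (0.082, 0.093, 0.111) also match. I'll go above it with the fingers closed.

Call:
send_rows:
  steps:
    - [[1, -4.58, -2.66, 0, 0], [1, -4.58, -2.66, 0, 0], [1, -4.58, -2.66, 0, 0], [1, -4.58, -2.66, 0, 0], [1, -4.58, -2.66, 0, 0], [1, -4.58, -2.66, 0, 0], [1, -4.58, -2.66, 0, 0], [1, -1.98, -4.73, 0, 0], [1, -1.98, -4.73, 0, 0], [1, -1.98, -4.73, 0, 0]]
  grip_force: 20

```text
clock: 1.35
position: [0.4569, 0.0945, 0.3024]
tcp_rot: [-0.0, 0.205, 0.979, -0.0]
contact_force: [-0.0, 0.5, -0.3]
grip_width: 0.0002
grasp_force: 0.0
```

Call:
send_rows:
  steps:
    - [[1, -1.98, -4.73, 0, 0], [1, -1.98, -4.73, 0, 0], [1, -1.98, -4.73, 0, 0], [1, -1.98, -4.73, 0, 0], [1, -1.98, -4.73, 0, 0], [1, -1.98, -4.73, 0, 0], [1, 0, 0, 0, 0], [1, 0, 0, 0, 0]]

```text
clock: 2.35
position: [0.4514, -0.2109, 0.3022]
tcp_rot: [-0.001, 0.206, 0.979, 0.0]
contact_force: [0.4, 0.4, -0.1]
grip_width: 0.0004
grasp_force: 0.0
```

```bash
python3 - <<'E'
from h import *
from scipy.optimize import least_squares
o=ctrl.observe();print(o['clock'],o['position'],o['tcp_rot'],o['contact_force'],o['grip_width'])
im,d,i=pts('wrist');save('w0.png',im);np.savez('w0.npz',im=im,d=d);np.save('w0T.npy',i['T'])
V,U=np.mgrid[0:384,0:512];P=world(i,d,U,V)
hsv=cv2.cvtColor(im,cv2.COLOR_RGB2HSV);H,S,L=hsv[...,0],hsv[...,1],hsv[...,2]
m=(H>105)&(H<130)&(S>120)&(L>40)&(d>0)
for lo,hi in((.078,.086),(.089,.098)):
    q=m&(P[...,2]>lo)&(P[...,2]<hi);n,l,s,c=cv2.connectedComponentsWithStats(q.astype(np.uint8))
    for k in range(1,n):
        if s[k,4]>60: print(lo,s[k],np.round(P[l==k].mean(0),4),np.round(P[l==k].min(0),4),np.round(P[l==k].max(0),4))
z=np.load('scene0.npz');i=ctrl.camera_info('scene');print('can top',world(i,z['d'][222,173],173,222))
E
```

```text
2.35 [ 0.45141801 -0.21088914  0.30221389] [-7.06291691e-04  2.05839186e-01  9.78585450e-01  4.97730015e-04] [ 0.42149048  0.44441899 -0.09459063] 0.0004118160085859751
0.078 [ 231  160   49   48 1808] [ 0.4543 -0.2114  0.0816] [ 0.432  -0.2339  0.0789] [ 0.4763 -0.1883  0.0859]
0.089 [228 155  57  58 700] [ 0.4529 -0.2089  0.093 ] [ 0.4262 -0.236   0.089 ] [ 0.4793 -0.1851  0.095 ]
0.089 [ 269  201   53   43 1094] [ 0.4983 -0.1886  0.0924] [ 0.4799 -0.2138  0.089 ] [ 0.5283 -0.1691  0.0947]
can top [0.76566157 0.01009692 0.1550765 ]
```

View pics/w0.png

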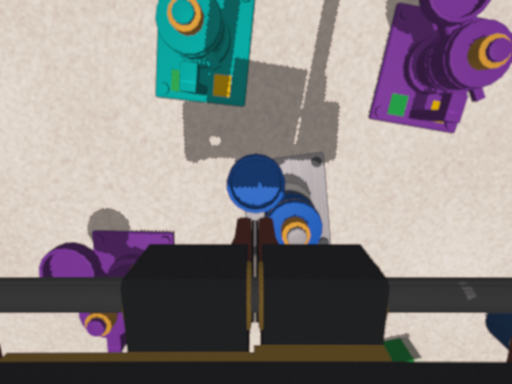

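The wrist view shows the blue cup at (256,183) with centre (0.454,-0.211), and the collar/plug at (297,230). The tool is 3 mm off, so I correct and go down.

Call:
send_rows:
  steps:
    - [[1, -0.26, 0.08, 3, 0], [1, 0, 0, 4, 0], [1, 0, 0, 4, 0], [1, 0, 0, 2, 0], [1, 0, 0, 0.8, 0], [1, 0, 0, 0.4, 0], [1, 0, 0, 0.4, 0], [1, 0, 0, 0, 0]]

```text
clock: 3.4
position: [0.4548, -0.2117, 0.1577]
tcp_rot: [0.0, 0.205, 0.979, -0.0]
contact_force: [-3.6, 1.5, 6.2]
grip_width: 0.0007
grasp_force: 3.0
```

Call:
send_rows:
  steps:
    - [[1, 0, 0, 0.4, 0], [1, 0, 0, 0.4, 0], [1, 0, 0, 0.3, 0], [1, 0, 0, 0.1, 0], [1, 0, 0, 0, 0]]

```text
clock: 4.03
position: [0.4548, -0.2119, 0.1463]
tcp_rot: [0.001, 0.205, 0.979, -0.001]
contact_force: [-3.4, 0.4, 10.7]
grip_width: 0.0007
grasp_force: 5.0
```

Call:
send_rows:
  steps:
    - [[1, 0, 0, 0.1, 0], [1, 0, 0, 0.1, 0], [1, 0, 0, 0, 0]]

```text
clock: 4.4
position: [0.4548, -0.2125, 0.1457]
tcp_rot: [0.001, 0.205, 0.979, -0.001]
contact_force: [-7.8, -0.7, 24.9]
grip_width: 0.0002
grasp_force: 12.6
```

```bash
python3 - <<'E'
import numpy as np
c=np.array([.5085,-.195]);a=np.radians(196.2);r=.056
R=np.array([[-.916,.402],[.402,.916]])
t=np.linspace(0,1.3,14);p=c+r*np.stack([np.cos(a-t),np.sin(a-t)],1)
print(p[0],p[-1]);print(np.round(100*np.diff(p,axis=0)@R.T,2).tolist())
E
```

```text
[ 0.45472355 -0.2106235 ] [ 0.47906071 -0.14736253]
[[0.34, 0.45], [0.29, 0.48], [0.24, 0.51], [0.19, 0.53], [0.14, 0.54], [0.08, 0.55], [0.03, 0.56], [-0.03, 0.56], [-0.09, 0.55], [-0.14, 0.54], [-0.19, 0.53], [-0.25, 0.5], [-0.29, 0.48]]
```

Bottomed out: the force jumps at z = 0.1457. I'll ease off 1 mm and turn along the arc.

Call:
send_rows:
  steps:
    - [[1, 0.34, 0.45, -0.1, 0], [1, 0.29, 0.48, 0, 0], [1, 0.24, 0.51, 0, 0], [1, 0.19, 0.53, 0, 0], [1, 0.14, 0.54, 0, 0], [1, 0.08, 0.55, 0, 0], [1, 0.03, 0.56, 0, 0], [1, 0, 0, 0, 0]]

```text
clock: 5.4
position: [0.4593, -0.1742, 0.146]
tcp_rot: [0.003, 0.205, 0.979, -0.001]
contact_force: [-0.8, -0.2, 11.4]
grip_width: 0.0003
grasp_force: 5.5
```

Call:
send_rows:
  steps:
    - [[1, -0.03, 0.56, 0, 0], [1, -0.09, 0.55, 0, 0], [1, -0.14, 0.54, 0, 0], [1, -0.19, 0.53, 0, 0], [1, -0.25, 0.5, 0, 0], [1, -0.29, 0.48, 0, 0], [1, 0, 0, 0, 0]]

```text
clock: 6.28
position: [0.481, -0.1498, 0.146]
tcp_rot: [0.003, 0.205, 0.979, -0.001]
contact_force: [-2.8, -3.6, 10.8]
grip_width: 0.0006
grasp_force: 7.0
```

```bash
python3 - <<'E'
from h import *
im,d,i=pts('side');c=im[215:300,225:325];save('s1.png',cv2.resize(c,(700,595),interpolation=cv2.INTER_CUBIC))
V,U=np.mgrid[215:300,225:325];P=world(i,d[215:300,225:325],U,V)
hsv=cv2.cvtColor(c,cv2.COLOR_RGB2HSV);H,S=hsv[...,0],hsv[...,1]
q=P[(H>105)&(H<130)&(S>120)&(P[...,2]>.06)&(P[...,2]<.1)];r=np.linalg.norm(q[:,:2]-[.5085,-.195],axis=1);q=q[r>.035]
print(len(q),q.min(0),q.max(0),q.mean(0))
E
```

```text
65 [ 0.44764417 -0.17902423  0.06132507] [ 0.47806117 -0.15475094  0.07877674] [ 0.46342585 -0.17198383  0.06932831]
```

View pics/s1.png

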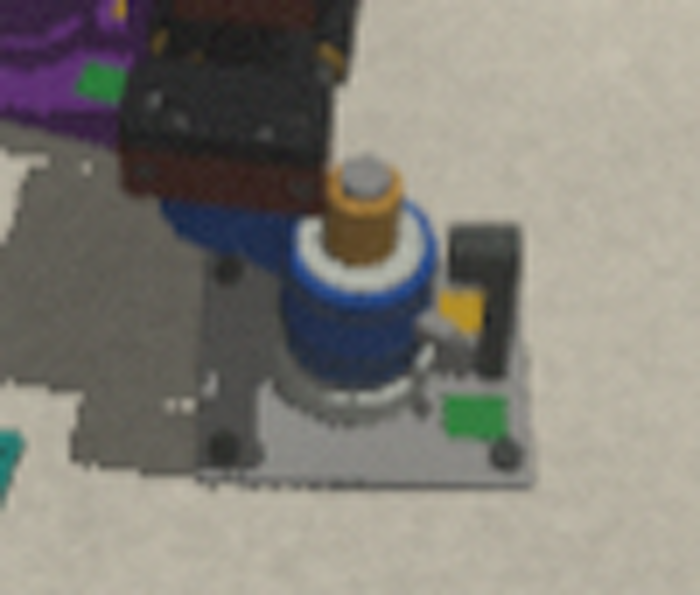

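The side crop shows the collar down, with the key at crop (440,330) now seemingly on the green (near) side of the gate. I'll check the key's angle by depth before letting go.

```bash
python3 - <<'E'
from h import *
im,d,i=pts('side')
for u,v in((287,261),(288,262),(289,263),(290,264),(286,260)):
    p=world(i,d[v,u],u,v);w=p[:2]-[.5085,-.195];a=np.degrees(np.arctan2(w[1],w[0]));print(im[v,u],np.round(p,3),'r',np.hypot(*w).round(3),'ang',a.round(1),'turn',np.radians(16.2-a).round(2))
E
```

```text
[133 132 130] [ 0.527 -0.224  0.059] r 0.035 ang -57.0 turn 1.28
[125 124 120] [ 0.529 -0.227  0.058] r 0.038 ang -57.2 turn 1.28
[98 98 95] [ 0.532 -0.228  0.054] r 0.04 ang -54.6 turn 1.24
[87 86 83] [ 0.548 -0.198  0.006] r 0.04 ang -3.9 turn 0.35
[132 130 126] [ 0.527 -0.219  0.057] r 0.03 ang -53.3 turn 1.21
```

Turn is about 1.2 rad, well inside the locked range. I'll ease up slowly, then clear.

Call:
send_rows:
  steps:
    - [[1, 0.1, -0.2, -0.4, 0], [1, 0, 0, -0.4, 0], [1, 0, 0, -0.5, 0], [1, 0, 0, -0.5, 0], [1, 0, 0, -1, 0], [1, 0, 0, -2, 0], [1, 0, 0, -4, 0], [1, 0, 0, -6, 0], [1, 0, 0, 0, 0]]

```text
clock: 7.5
position: [0.4794, -0.1507, 0.2964]
tcp_rot: [0.004, 0.205, 0.979, -0.001]
contact_force: [-0.4, 0.1, 0.3]
grip_width: 0.0001
grasp_force: 0.0
```

```bash
python3 - <<'E'
from h import *
o=ctrl.observe();print(o['clock'],o['position'],o['contact_force'])
im,d,i=pts('side');s=np.s_[215:300,225:325];c=im[s];save('s2.png',cv2.resize(c,(700,595),interpolation=cv2.INTER_CUBIC))
V,U=np.mgrid[215:300,225:325];P=world(i,d[s],U,V)
hsv=cv2.cvtColor(c,cv2.COLOR_RGB2HSV);H,S=hsv[...,0],hsv[...,1]
q=P[(H>105)&(H<130)&(S>120)&(P[...,2]>.05)&(P[...,2]<.1)]
f=q[np.linalg.norm(q[:,:2]-[.5085,-.195],axis=1)>.034];print('cup',len(f),f.min(0),f.max(0),f.mean(0))
print('z top pct',np.percentile(q[:,2],[50,80,95,99]))
E
```

```text
7.5 [ 0.4794119  -0.15071713  0.29642681] [-0.44945838  0.05233187  0.3391319 ]
cup 300 [ 0.4466961  -0.18139899  0.06478887] [ 0.49653278 -0.12821279  0.09404156] [ 0.47154333 -0.15169705  0.08379356]
z top pct [0.08597147 0.09227043 0.09374338 0.09485809]
```

View pics/s2.png

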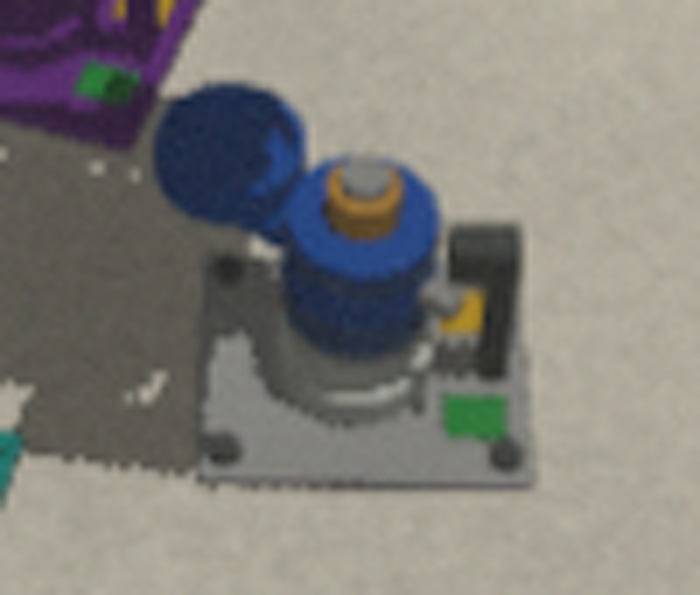

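The picture shows the collar fully up (rim at 0.094), the cup swung to (230,155) in the crop, a turn of about 1.13 rad, and the key on the green side. The coupler is locked and the arm is clear.

```bash
python3 -c "
from rig import ctrl
print(ctrl.finish_job())"
```

```text
the job is handed in; nothing more can be done
None
```

The blue collar was pushed fully down, turned clockwise about 1.13 rad past the gate, and has sprung fully up on the green side, locked; the arm touched nothing else, and the job was handed in after about 7.5 s of robot time.

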